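# Clamp a cast-glass slab with the crank

## Task

Pick up the loose crank, fit its square socket fully home on the square end of the clamping table's upright screw without forcing it, and wind it clockwise (seen from above) until the moving jaw has pushed the glass slab against the stop bar and the sprung pad is pressed about half-way in. Turn gently so that the pad's springs never go solid on the glass, and leave the crank on the screw, let go, and the other things on the table where they are.

Things in the scene. Friction and masses are not known exactly. Their poses are not given: they have to be found in the camera images.
- fixture: Clamping table, fixed: dark steel bed 120 x 375 mm, 14 mm thick, with a blue screw box 84 x 84 mm (top at z = 58 mm) at one end. Origin: at bench level under the middle of the screw box. z is up; y runs along the bed from the screw box towards the stop bar, the way the jaw closes. The bed reaches from y = -65 to +310 mm
- collar: fixed round steel collar on the screw box, 54 mm across, 4 mm tall. Origin: centre of its top face, 62 mm over the bench; y as the clamping table's. The screw's square end rises from it: steel, 18 x 18 mm, 28 mm tall (top 90 mm over the bench), top edges chamfered 1.5 mm, flats along the collar's x and y at the start. The square is not exactly centred: up to 4.5 mm off in x and in y, not measured; see or feel for it
- screw (a joint): angle of the upright screw, rad, 0 at the start, grows clockwise seen from above; a turn (6.28) moves the jaw 25 mm to the stop bar. It stays where left (the pad may push it back if over 7 mm in). Friction 0.36 N m (about 5 N at the crank's knob), plus about 0.05 N m per mm that the pad is in (some 4 N more at the knob when half in)
- crank_hub (a point): centre (half-way up) of the crank's hub, a steel block 34 x 34 mm, 42 mm tall, standing socket down. Socket: square, 19.6 mm wide, 30 mm deep, parallel to the hub's sides; fits at any quarter turn. z up, x along the arm to the knob. A 16 mm wide arm (7 to 17 mm below this point) runs in +x to the knob, in -x to a round counterweight 33 mm across, 46 mm out. Grip the free +y and -y faces. 0.45 to 0.7 kg
- crank_mouth (a point): centre of the hub's underside (the mouth of the socket), 21 mm below crank_hub, same axes. It lies on the collar's top face when the crank is fully home
- knob_mid (a point): middle of the crank's knob: an upright black cylinder 22 mm across and 46 mm tall, which spins freely on its pin; its axis is 75 mm from the hub's axis, and its middle is 39 mm above the hub's underside (the arm below it ends 14 mm above the underside, the knob's top is at 62 mm). The frame's x and y turn with the knob and mean nothing
- pad (a joint): how far the sprung pad is pressed in towards the jaw, m: 0 = right out, 0.012 = springs solid; stiffness 12 N per mm
- pad_face (a point): centre of the pad's front face (a black plate 90 x 36 mm in front of the moving jaw), 33 mm above the bench
- slab: glass slab 90 x 90 x 28 mm, 0.57 kg, lying loose on the bed between the pad and the stop bar. Origin: centre of its underside, sides along x and y, z up
- stop: steel stop bar across the bed, 118 mm long, 22 mm wide, 36 mm tall, fixed. Origin: middle of the lower edge of its face towards the slab; y points away from the slab
- tape: tape measure, about 60 x 60 x 28 mm, lying loose (leave alone). Origin: centre of its underside
- brush: bench brush lying loose beyond the stop bar (leave alone)
- offcut: offcut of glass 70 x 50 x 28 mm lying loose (leave alone). Origin: centre of its underside
Things that resemble listed ones, but are neither listed nor needed, are in the scene too. Leave any green look-alike of the part that bears crank_hub alone.

How it is judged:
By the outcome, as a careful person would: the job done as asked, in the order asked, and still so for the second after the job is handed in, with the robot touching nothing.
It also fails if it takes over 72 s, if anything falls off the work surface, if the arm or the gripper's body presses on something with over 40 N, if the wrist force passes 120 N, or if a joint passes its speed limit or range.

## Robot

A 7-joint arm with a two-finger parallel gripper is mounted at the origin on the work surface. World frame = base frame: x ahead of the robot, y to its left, z up, the work surface at z = 0. Lengths are in m, angles in rad, forces in N, time in s.
With the tool pointing down it reaches from about 0.425 to 0.925 m from the base axis. Payload 6.8 kg.
Tool frame: the origin (TCP) lies on the centre line of the jaws, within the pads' length; the fingertips stand 17 mm ahead of it and the grasp point (between the pads) lies 2 mm behind it; y points along the fingers, z is the direction in which the jaws open and shut, and the axes are right-handed (so a half turn about y gives the same grasp; the last joint's range is limited). The gripper opens to 85 mm and grips with 20 to 120 N. Pads are 22 mm wide; open, the fingers measure 114 mm over their backs; the gripper's body (76 mm by 85 mm) begins 54 mm behind the grasp point. The pads swing forward as they close: fully open they stand 13 mm farther back than shut.
Start: joints at [-0.108, 0.477, 0.022, 1.555, -0.011, 1.109, -0.083], TCP at [0.675, 0, 0.248] pointing down, gripper open.
Joint ranges: [-2.96, 2.96], [-0.34, 2.1], [-1.41, 1.46], [0.24, 2.44], [-1.37, 4.51], [0.17, 1.92], [-2.96, 2.96]. Speed limits (rad/s): [2.39, 2.39, 3.14, 3.14, 3.14, 3.14, 3.14].

## Interface

Orientations are given as a rotation vector (axis times angle).
In Python, from bench import r gives the robot as it stands. The module is installed in compiled form; this text tells all that it offers.
- The arm moves only by the tool arm_command, never from a script. Its argument "motion" is a list of rows, each a list of 2 entries, a list of its own where there are three numbers: the shift along the world's x, y, z in mm, then the turn about the world's z in degrees. In form: [[[dx, dy, dz], turn], ...]. A call has 1 to 20 rows; each row shifts and turns the pose as measured when the row begins; what a row does not reach is not made up. A row lasts 1/8 s, in which the tool goes at most 62.5 mm and 10.7 degrees, less where a joint would pass 70% of its speed; a pose out of reach is approached as far as the arm can. A call is refused whole if a number of a shift passes 62.5 or a number of a turn 10.7, either way. A call with a gripper value outside its range is refused whole. "fingers" is the opening, from -1 (shut) to 1 (fully open), so that 0 is half open, set as the call begins (left out, the last holds). The fingers move at their own pace and stop on an object; "grip_force" is the grip in N (left out, the last holds). Time passes only in rows, so rows that do not move let the fingers close. It gives the time, the measured TCP pose, the force and the opening at its end, in the units of the state.
- r.get_obs(): the state, without advancing time (a new reading comes with each control period).
- r.grab_frame(name): name is "scene" or "side" or "wrist"; returns a dict with "frame" (420x560x3 uint8, red, green, blue), "depth" (420x560 float32, m along the optical axis (not along the pixel's ray), 0 where there is no reading), "fx", "fy", "cx", "cy" (pixels), "k1" (the pictures are not rectified: a ray, as slopes to the right and down, at radius r is drawn at 1 + k1 r^2 times it, then the intrinsics apply), "eye" and "attitude" of the camera in the world; the wrist camera has in their place "mount" (4x4, takes a point from camera to tool coordinates, whose origin is the TCP and whose axes are the tool frame's). Camera axes: x right, y up, looking along -z (the intrinsics and any distortion apply to the point x, -y, -z); pixel columns grow to the right and rows downward; lengths in m; the calibration is good to about 2 mm. A picture is of the moment at which its call begins: read the wrist's pose just before it.
- r.hand_in(): hands the job in, once; it reports no verdict.
The state is a dict: "clock": time; "joints": joint angles; "qvel": joint speeds; "tau": joint torques, N m; "tcp_pos": TCP position; "orientation": TCP orientation; "contact_force": force on the tool from outside, world axes, zero at the start; "moment": the same for the moment, N m; "grip_width": finger opening in m.
Only numpy, scipy, OpenCV 4.12 (cv2) and the standard library are available. Lean on these libraries where they do the work, as an engineer would, in place of code of your own. Each camera call takes 0.05 s, during which the arm holds its last target. There are 200 camera calls.

## Working session

There is one attempt and no reset: what is moved stays moved. The work goes in short steps, Python scripts to look and compute and a tool call to move; the robot and the scene stay as the last step left them, time stands still between calls to the robot, and variables do not carry over. Pictures are saved under pics/ and viewed, and the job is handed in when it is done.

Besides the shell and the picture viewer there is one more tool, called after "Call:" in YAML: its name, and indented under it one key for each argument. arm_command: Moves the arm, as the interface text tells. Its arguments: {"type":"object","properties":{"motion":{"type":"array"},"fingers":{"type":"number"},"grip_force":{"type":"number"}},"required":["motion"]}

```bash
mkdir -p pics; cat > h.py <<'E'
import numpy as np, cv2, json, pickle
from scipy.spatial.transform import Rotation as R
from bench import r
def grab(name, tag):
    o=r.get_obs(); f=r.grab_frame(name)
    if name=='wrist':
        T=np.eye(4);T[:3,:3]=R.from_rotvec(o['orientation']).as_matrix();T[:3,3]=o['tcp_pos']
        f['T']=T@np.array(f['mount'])
    else:
        T=np.eye(4);a=np.array(f['attitude'],float)
        T[:3,:3]=a if a.shape==(3,3) else R.from_rotvec(a).as_matrix()
        T[:3,3]=f['eye'];f['T']=T
    cv2.imwrite(f'pics/{tag}.png',f['frame'][:,:,::-1])
    pickle.dump(f,open(f'pics/{tag}.pkl','wb')); return f
def load(tag): return pickle.load(open(f'pics/{tag}.pkl','rb'))
def ray(f,u,v):
    K=np.array([[f['fx'],0,f['cx']],[0,f['fy'],f['cy']],[0,0,1]])
    # distortion as cv2 k1
    p=cv2.undistortPoints(np.array([[[u,v]]],float),K,np.array([f['k1'],0,0,0,0]))[0,0]
    d=f['T'][:3,:3]@np.array([p[0],-p[1],-1]); return f['T'][:3,3],d
def atz(f,u,v,z):
    o,d=ray(f,u,v); return o+d*(z-o[2])/d[2]
def dep(f,u,v):
    o,d=ray(f,u,v); return o+d*np.median(f['depth'][int(v)-1:int(v)+2,int(u)-1:int(u)+2])
def proj(f,P):
    q=f['T'][:3,:3].T@(np.array(P)-f['T'][:3,3]); x,y=q[0]/-q[2],-q[1]/-q[2]; s=1+f['k1']*(x*x+y*y)
    return f['fx']*x*s+f['cx'],f['fy']*y*s+f['cy']
def crop(tag,u0,v0,u1,v1,out,s=4):
    im=cv2.imread(f'pics/{tag}.png')[v0:v1,u0:u1]; cv2.imwrite(f'pics/{out}.png',cv2.resize(im,None,fx=s,fy=s,interpolation=cv2.INTER_CUBIC))
E
python3 - <<'E'
from h import *
for n in ['scene','side','wrist']:
    f=grab(n,n+'0'); print(n,f['fx'],f['k1'],f['T'].round(3).tolist())
o=r.get_obs();print(o)
E
```

```text
scene 464.5479258801624 0.04037914583412809 [[0.863, -0.258, 0.435, 0.969], [0.505, 0.461, -0.729, -0.829], [-0.012, 0.849, 0.528, 0.681], [0.0, 0.0, 0.0, 1.0]]
side 539.9857791644174 0.06210377786052321 [[0.768, 0.456, -0.451, -0.119], [-0.641, 0.559, -0.526, -0.704], [0.013, 0.692, 0.721, 1.043], [0.0, 0.0, 0.0, 1.0]]
wrist 299.350523514163 -0.010381637755784351 [[1.0, 0.0, 0.002, 0.674], [-0.001, 0.95, 0.312, 0.08], [-0.001, -0.312, 0.95, 0.373], [0.0, 0.0, 0.0, 1.0]]
{'clock': 0.15, 'joints': array([-0.10810547,  0.47763799,  0.02234582,  1.55621874, -0.01148286,
        1.10930149, -0.08307271]), 'qvel': array([-9.25906106e-04, -2.39061365e-03,  2.95056678e-03, -3.48395681e-03,
        1.37698848e-03,  2.70399513e-03, -6.31974234e-05]), 'tau': array([ 1.55385478e-03, -5.96924365e+01,  1.60940632e+00, -2.81490952e+01,
        1.26662746e-02,  6.56643446e-03,  5.58682734e-05]), 'tcp_pos': array([ 6.74565303e-01, -5.13758864e-06,  2.47532778e-01]), 'orientation': array([-1.21036811,  1.21015597, -1.2085642 ]), 'contact_force': array([-0.2245984 ,  0.5490716 ,  0.52107779]), 'moment': array([ 0.03572842, -0.04809527, -0.00546738]), 'grip_width': 0.08535833401007073}
```

View pics/scene0.png

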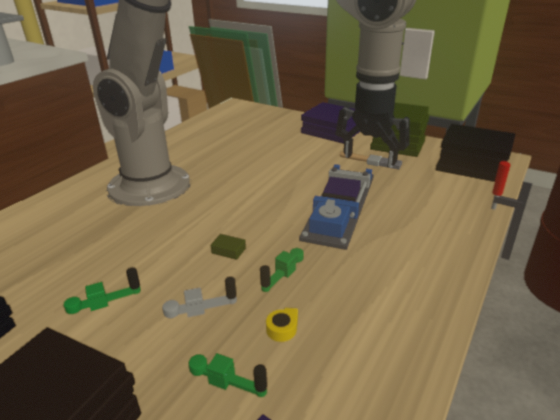

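View pics/side0.png

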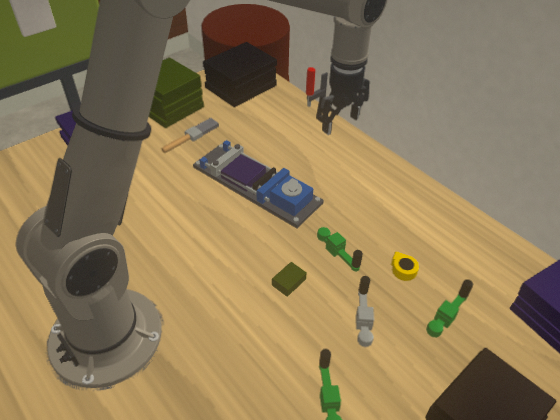

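View pics/wrist0.png

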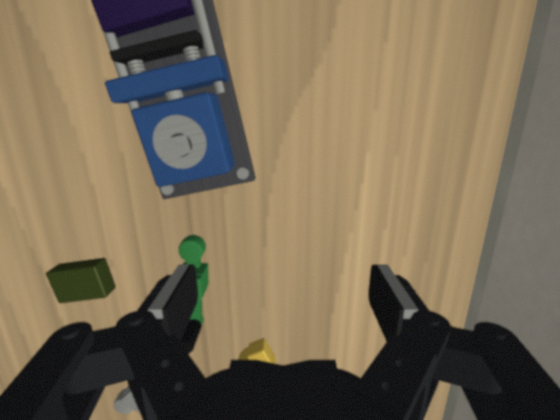

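The steel crank has its hub at scene (195,302) and side (364,315), with the knob at (231,288) and (364,285). The screw collar is at wrist (180,143).

```bash
python3 - <<'E'
from h import *
s,d,w=load('scene0'),load('side0'),load('wrist0')
for n,f,u,v in [('hub',s,195,297),('hub',d,364,313),('knob',s,231,281),('knob',d,365,279),('cw',s,171,309),('cw',d,366,337),('collar',w,180,143),('collar',s,330,211),('collar',d,292,187)]:
    print(n,dep(f,u,v).round(4))
def tri(a,b):
    (o1,d1),(o2,d2)=ray(*a),ray(*b)
    t=np.linalg.lstsq(np.c_[d1,-d2],o2-o1,rcond=None)[0]; return (o1+t[0]*d1+o2+t[1]*d2)/2
print('tri hub',tri((s,195,295),(d,364,311)))
# bed corners at z=.014 in wrist
for u,v in [(163,197),(255,180),(215,0)]: print(atz(w,u,v,.014).round(4))
crop('scene0',150,265,260,330,'c1',6);crop('side0',330,265,400,350,'c2',6);crop('wrist0',110,80,260,200,'c3',5)
E
```

```text
hub [ 0.4622 -0.3382  0.0444]
hub [ 0.4494 -0.3316  0.0403]
knob [ 0.5102 -0.2825  0.0635]
knob [ 0.5034 -0.2793  0.0619]
cw [ 0.4287 -0.3732  0.0262]
cw [ 0.418  -0.37    0.0254]
collar [0.5763 0.0502 0.0859]
collar [0.572  0.0383 0.0678]
collar [0.5618 0.0385 0.0747]
tri hub [ 0.45372274 -0.32821632  0.0384734 ]
[ 0.5234 -0.0237  0.014 ]
[ 0.6393 -0.002   0.014 ]
[0.6034 0.1883 0.014 ]
```

View pics/c1.png

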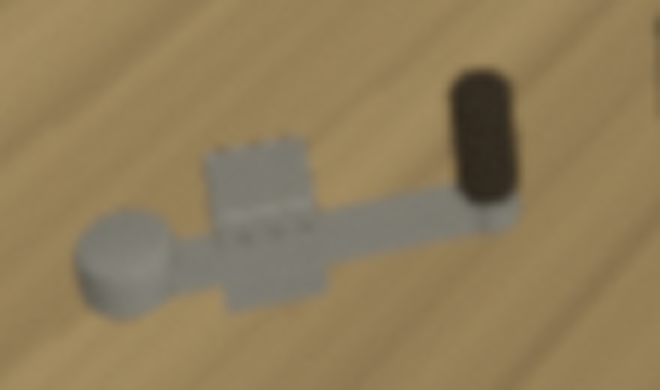

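View pics/c2.png

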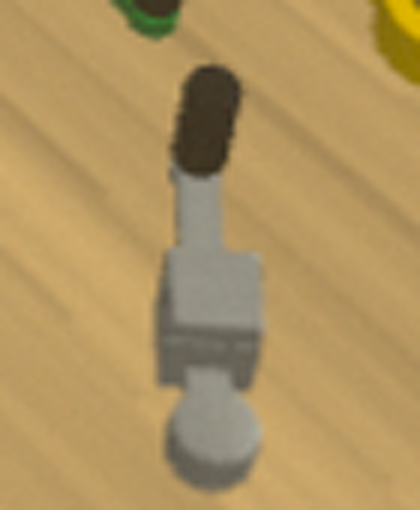

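View pics/c3.png

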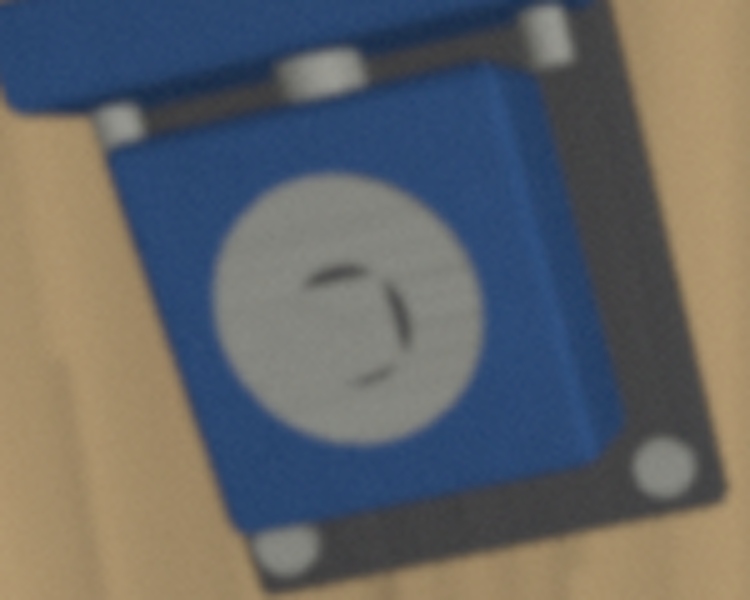

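Call:
arm_command:
  motion:
    - [[-27, -42, -10], -5.4]
    - [[-27, -42, -10], -5.4]
    - [[-27, -42, -10], -5.4]
    - [[-27, -42, -10], -5.4]
    - [[-27, -42, -10], -5.4]
    - [[-27, -42, -10], -5.4]
    - [[-27, -42, -10], -5.4]
    - [[-27, -42, -10], -5.4]
    - [[0, 0, 0], 0]
    - [[0, 0, 0], 0]
  fingers: 1
  grip_force: 60

```text
clock: 1.4
tcp_pos: [0.4489, -0.3426, 0.1634]
orientation: [-0.737, 1.756, -1.752]
contact_force: [0.9, 0.8, 0.6]
grip_width: 0.0855
```

```bash
python3 - <<'E'
from h import *
f=grab('wrist','w1');o=r.get_obs();print(o['tcp_pos'],R.from_rotvec(o['orientation']).as_matrix().round(3),o['joints'].round(2))
E
```

```text
[ 0.44866845 -0.34278018  0.1633945 ] [[-0.701 -0.002  0.713]
 [-0.713  0.001 -0.701]
 [ 0.    -1.    -0.002]] [ 0.33  0.4   0.27  1.92 -0.14  0.84 -0.1 ]
```

View pics/w1.png

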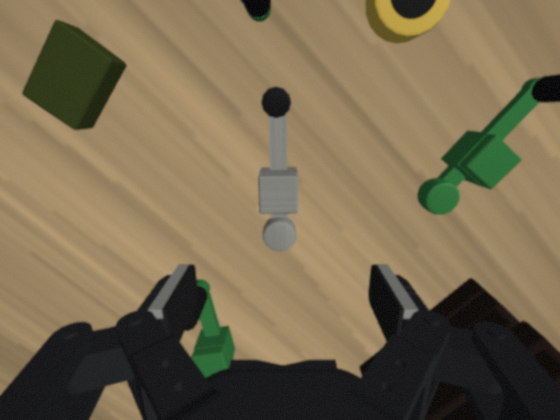

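Hub top face centre is about (278,187), counterweight (279,233), knob (276,102). The jaws are nearly parallel to the arm's normal.

```bash
python3 - <<'E'
from h import *
f=load('w1')
for n,u,v,z in [('hub',278,187,.042),('cw',279,232,.02),('knob',276,100,.062),('armend',277,110,.014)]:
    print(n,atz(f,u,v,z).round(4),dep(f,u,v).round(4))
crop('w1',240,80,320,260,'c4',4)
print(f['T'].round(3))
E
```

```text
hub [ 0.4572 -0.3271  0.042 ] [ 0.4573 -0.327   0.0424]
cw [ 0.4219 -0.3634  0.02  ] [ 0.4237 -0.3618  0.0258]
knob [ 0.5052 -0.2772  0.062 ] [ 0.5052 -0.2772  0.0623]
armend [ 0.5001 -0.2819  0.014 ] [ 0.5009 -0.2826  0.0621]
[[ 0.713  0.666  0.22   0.504]
 [-0.701  0.678  0.22  -0.286]
 [-0.002 -0.311  0.95   0.289]
 [ 0.     0.     0.     1.   ]]
```

View pics/c4.png

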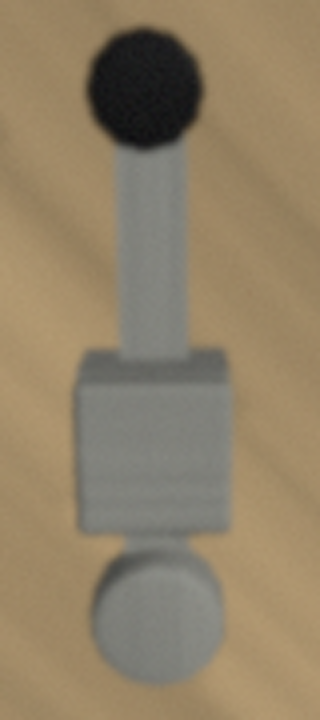

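```bash
python3 - <<'E'
from h import *
f=load('w1')
h=atz(f,278.8,194,.042);k=atz(f,276.3,101.8,.062);c=atz(f,279.5,235.5,.026)
print(h,k,c)
for a,b in [(c,k),(h,k)]: d=b-a; print(np.degrees(np.arctan2(d[1],d[0])),np.hypot(*d[:2]))
E
```

```text
[ 0.45333418 -0.33194957  0.042     ] [ 0.50446273 -0.278242    0.062     ] [ 0.42157507 -0.36460004  0.026     ]
46.1746839013327 0.11969994234811833
46.409217645297 0.07415276213818926
```

Call:
arm_command:
  motion:
    - [[2.5, 5.5, -30], 0.7]
    - [[2.3, 5.3, -45], 0]
    - [[0, 0, -40], 0]
    - [[0, 0, -15], 0]
    - [[0, 0, -5], 0]
    - [[0, 0, 0], 0]

```text
clock: 2.2
tcp_pos: [0.4612, -0.327, 0.0283]
orientation: [-0.748, 1.733, -1.737]
contact_force: [0.3, 0.9, 1.2]
grip_width: 0.0854
```

Call:
arm_command:
  motion:
    - [[-7.8, -5, 0], 0]
    - [[0, 0, 0], 0]

```text
clock: 2.45
tcp_pos: [0.454, -0.3334, 0.0305]
orientation: [-0.745, 1.73, -1.74]
contact_force: [0.5, -1.0, 0.5]
grip_width: 0.0853
```

```bash
python3 - <<'E'
from h import *
o=r.get_obs();print(o['tcp_pos'],R.from_rotvec(o['orientation']).as_matrix().round(3))
E
```

```text
[ 0.4539651  -0.33342103  0.03046527] [[-0.683  0.01   0.731]
 [-0.731 -0.001 -0.683]
 [-0.006 -1.     0.008]]
```

Call:
arm_command:
  motion:
    - [[-0.5, 1, -1], -0.7]
    - [[0, 0, 0], 0]
    - [[0, 0, 0], 0]
    - [[0, 0, 0], 0]
    - [[0, 0, 0], 0]
    - [[0, 0, 0], 0]
  fingers: -1
  grip_force: 60

```text
clock: 3.2
tcp_pos: [0.4537, -0.3327, 0.0307]
orientation: [-0.734, 1.738, -1.749]
contact_force: [0.2, -0.7, 1.5]
grip_width: 0.033
```

Call:
arm_command:
  motion:
    - [[0, 0, 20], 0]
    - [[0, 0, 45], 0]
    - [[0, 0, 50], 0]
    - [[0, 10, 40], 0]
    - [[8, 32, 10], -3.6]
    - [[8, 33, 2], -3.6]
    - [[8, 33, 2], -3.6]
    - [[8, 33, 2], -3.6]
    - [[8, 33, 0], -3.6]
    - [[8, 33, 0], -3.6]
    - [[8, 33, 0], -3.6]
    - [[8, 33, 0], -3.6]
    - [[8, 33, 0], -3.6]
    - [[6, 25, 0], -3.0]
    - [[0, 0, 0], 0]
    - [[0, 0, 0], 0]

```text
clock: 5.2
tcp_pos: [0.5179, 0.014, 0.1918]
orientation: [-0.198, 2.149, -2.132]
contact_force: [-0.8, -0.1, -5.3]
grip_width: 0.0331
```

```bash
python3 - <<'E'
from h import *
f=grab('wrist','w2');o=r.get_obs();print(o['tcp_pos'],R.from_rotvec(o['orientation']).as_matrix().round(3),o['joints'].round(2),o['contact_force'],o['moment'])
w=load('wrist0');print(atz(w,179.6,141.6,.062))
E
```

```text
[0.5178681  0.01411571 0.19184901] [[-0.986 -0.017  0.167]
 [-0.167  0.007 -0.986]
 [ 0.015 -1.    -0.01 ]] [-0.36  0.3   0.26  1.99 -0.11  0.88 -1.44] [-0.66040667  0.14557911 -5.3123275 ] [ 0.01010056 -0.01590093  0.01496744]
[0.56789179 0.04912204 0.062     ]
```

View pics/w2.png

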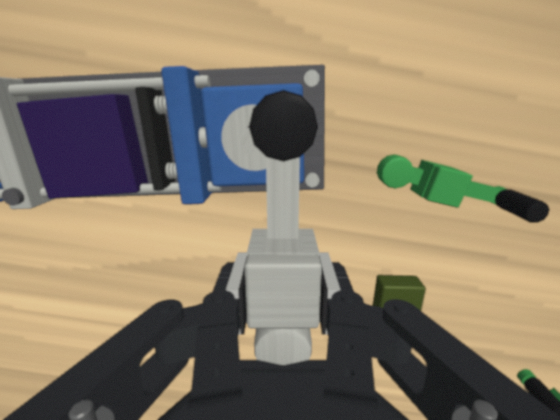

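Call:
arm_command:
  motion:
    - [[20, -16, -10], 0]
    - [[20, -16, -15], 0]
    - [[16, -13, -10], 0]
    - [[0, 0, 0], 0]
    - [[0, 0, 0], 0]

```text
clock: 5.88
tcp_pos: [0.5729, -0.0369, 0.1551]
orientation: [-0.196, 2.153, -2.137]
contact_force: [-0.5, 0.4, -4.5]
grip_width: 0.0332
```

```bash
python3 - <<'E'
from h import *
f=grab('wrist','w3');o=r.get_obs();print(o['tcp_pos'],R.from_rotvec(o['orientation']).as_matrix().round(3))
crop('w3',80,100,280,250,'c5',4)
E
```

```text
[ 0.57295569 -0.03703822  0.15514589] [[-0.987 -0.019  0.163]
 [-0.163  0.006 -0.987]
 [ 0.018 -1.    -0.009]]
```

View pics/w3.png

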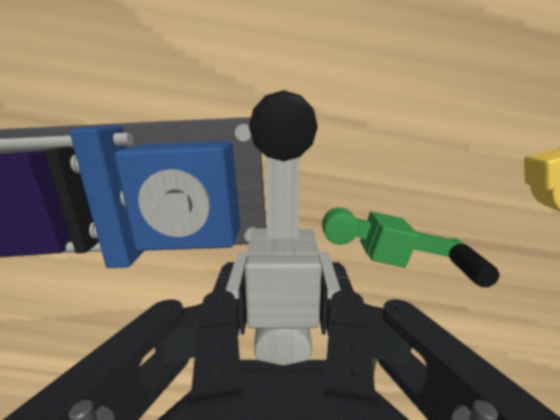

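View pics/c5.png

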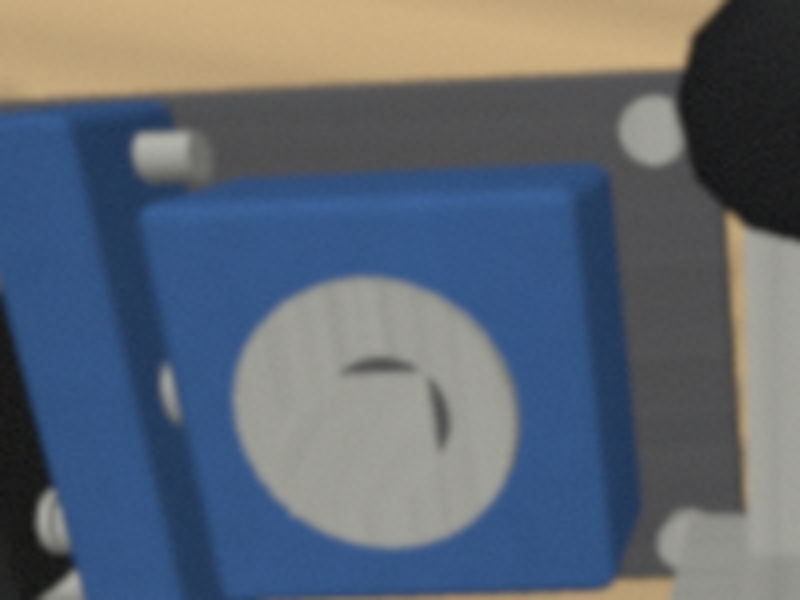

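The square end is low in contrast, near (180,205) in w3. I'll segment it by depth and enhance the contrast.

```bash
python3 - <<'E'
from h import *
f=load('w3')
K=np.array([[f['fx'],0,f['cx']],[0,f['fy'],f['cy']],[0,0,1]])
us,vs=np.meshgrid(np.arange(80,280),np.arange(100,270))
p=cv2.undistortPoints(np.stack([us,vs],-1).reshape(-1,1,2).astype(float),K,np.array([f['k1'],0,0,0,0])).reshape(-1,2)
D=f['depth'][100:270,80:280].reshape(-1)
P=(f['T'][:3,:3]@(np.c_[p[:,0],-p[:,1],-np.ones(len(p))]*D[:,None]).T).T+f['T'][:3,3]
Z=P[:,2].reshape(170,200)
img=np.clip((Z-.0)/.1*255,0,255).astype(np.uint8)
cv2.imwrite('pics/z3.png',cv2.resize(cv2.applyColorMap(img,cv2.COLORMAP_JET),None,fx=4,fy=4,interpolation=cv2.INTER_NEAREST)[:600])
m=((Z>.082)&(Z<.097)&(us<230)&(us>150)&(vs>170)&(vs<240)).astype(np.uint8)
n,l,s,c=cv2.connectedComponentsWithStats(m);i=1+s[1:,4].argmax();mm=(l==i)
print(s[i],c[i]+[80,100],np.median(Z[mm]))
Q=P[mm.reshape(-1)];print('mean',Q.mean(0));print(cv2.minAreaRect((Q[:,:2]*1000).astype(np.float32)))
k=cv2.imread('pics/w3.png',0)[170:240,130:230];k=cv2.createCLAHE(8,(2,2)).apply(k)
cv2.imwrite('pics/c6.png',cv2.resize(k,None,fx=8,fy=8,interpolation=cv2.INTER_CUBIC))
# bed/box yaw: blue box top edge points
for u,v in [(80+142/4,100+210/4),(80+575/4,100+190/4),(80+228/4,100+592/4),(80+615/4,100+583/4)]: print(atz(f,u,v,.058).round(4))
# hub in hand top face
for u,v in [(248,270),(319,270),(246,326),(321,326)]: print('hub',dep(f,u,v).round(4))
for t in [(283,115)]: print(dep(f,*t))
E
```

```text
[ 71 100  31  29 787] [165.01143583 214.31385006] 0.09000127600198668
mean [0.56972182 0.04482002 0.08920893]
((568.31298828125, 46.17417526245117), (18.658920288085938, 18.746341705322266), 11.811144828796387)
[0.5993 0.0945 0.058 ]
[0.616  0.0152 0.058 ]
[0.5221 0.0783 0.058 ]
[ 0.5376 -0.0008  0.058 ]
hub [ 0.584  -0.0198  0.1668]
hub [ 0.5885 -0.0502  0.1656]
hub [ 0.4082 -0.0195  0.0006]
hub [ 0.567  -0.0545  0.175 ]
[ 0.65010784 -0.02439947  0.1845222 ]
```

View pics/c6.png

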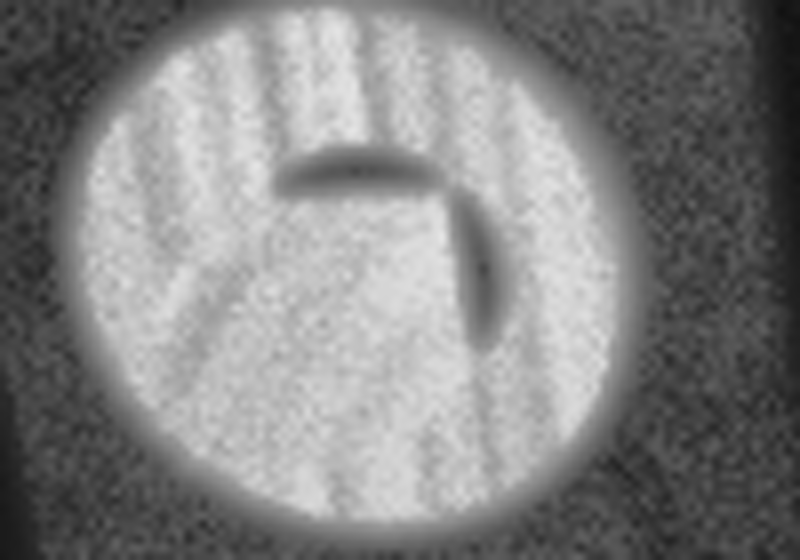

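View pics/z3.png

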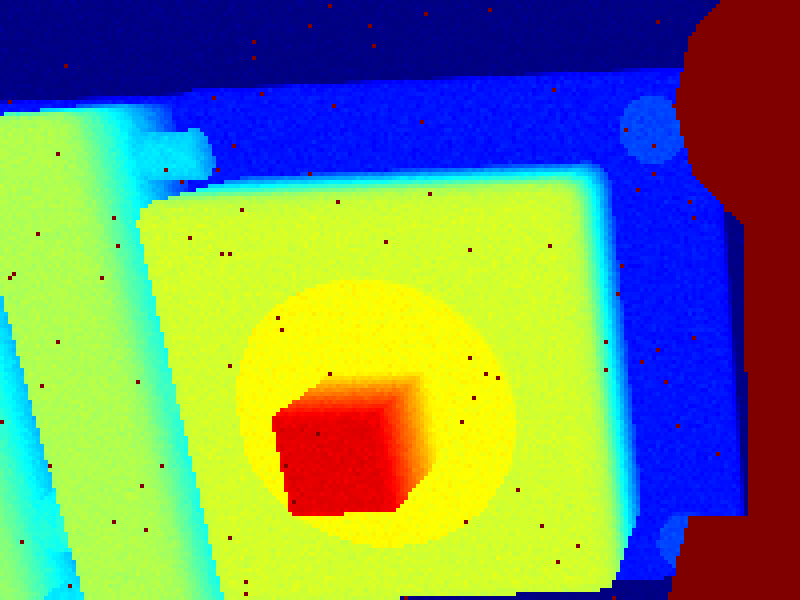

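```bash
cat >> h.py <<'E'
def cloud(f):
    K=np.array([[f['fx'],0,f['cx']],[0,f['fy'],f['cy']],[0,0,1]])
    us,vs=np.meshgrid(np.arange(560),np.arange(420))
    p=cv2.undistortPoints(np.stack([us,vs],-1).reshape(-1,1,2).astype(float),K,np.array([f['k1'],0,0,0,0])).reshape(-1,2)
    D=f['depth'].reshape(-1)
    P=(f['T'][:3,:3]@(np.c_[p[:,0],-p[:,1],-np.ones(len(p))]*D[:,None]).T).T+f['T'][:3,3]
    return P.reshape(420,560,3)
def blob(P,m):
    n,l,s,c=cv2.connectedComponentsWithStats(m.astype(np.uint8));i=1+s[1:,4].argmax()
    return P[l==i], s[i]
E
python3 - <<'E'
from h import *
f=load('w3');P=cloud(f);Z=P[...,2];v,u=np.mgrid[:420,:560]
Q,s=blob(P,(Z>.0888)&(Z<.0915)&(u<230)&(u>130)&(v>170)&(v<250)); print('sq',cv2.minAreaRect((Q[:,:2]*1000).astype(np.float32)),Q.mean(0),s)
box=(u>230)&(u<335)&(v>240)&(v<340)
zz=Z[box];h,e=np.histogram(zz[(zz>.1)],40);print(list(zip(e.round(3),h)))
Q,s=blob(P,box&(Z>.160)&(Z<.170)); print('hub',cv2.minAreaRect((Q[:,:2]*1000).astype(np.float32)),Q.mean(0),Q.min(0),Q.max(0),s)
Q,s=blob(P,(Z>.178)&(Z<.2)&(v<170)&(u>240)&(u<325)); print('knob',cv2.minEnclosingCircle((Q[:,:2]*1000).astype(np.float32)),Q.mean(0),s)
Q,s=blob(P,(v>325)&(v<360)&(u>250)&(u<315)&(Z>.12)&(Z<.17)); print('cw',cv2.minEnclosingCircle((Q[:,:2]*1000).astype(np.float32)),Q.mean(0),s)
crop('w3',220,80,345,370,'c7',2.6)
Q,s=blob(P,(Z>.0595)&(Z<.0635)&(u<230)&(v>150)&(v<250)&(u>100));print('collar',cv2.minEnclosingCircle((Q[:,:2]*1000).astype(np.float32)),s)
E
```

```text
sq ((568.4678955078125, 46.11259078979492), (18.208255767822266, 18.59637451171875), 12.372650146484375) [0.56901361 0.04577186 0.09019567] [148 203  31  26 604]
[(np.float64(0.137), np.int64(16)), (np.float64(0.141), np.int64(225)), (np.float64(0.144), np.int64(381)), (np.float64(0.148), np.int64(724)), (np.float64(0.151), np.int64(503)), (np.float64(0.155), np.int64(286)), (np.float64(0.159), np.int64(373)), (np.float64(0.162), np.int64(798)), (np.float64(0.166), np.int64(4520)), (np.float64(0.169), np.int64(229)), (np.float64(0.173), np.int64(361)), (np.float64(0.176), np.int64(429)), (np.float64(0.18), np.int64(143)), (np.float64(0.184), np.int64(56)), (np.float64(0.187), np.int64(50)), (np.float64(0.191), np.int64(67)), (np.float64(0.194), np.int64(50)), (np.float64(0.198), np.int64(1)), (np.float64(0.201), np.int64(51)), (np.float64(0.205), np.int64(105)), (np.float64(0.208), np.int64(75)), (np.float64(0.212), np.int64(0)), (np.float64(0.216), np.int64(0)), (np.float64(0.219), np.int64(0)), (np.float64(0.223), np.int64(0)), (np.float64(0.226), np.int64(0)), (np.float64(0.23), n
[... 351 characters left out ...]
 (np.float64(0.269), np.int64(0)), (np.float64(0.272), np.int64(0)), (np.float64(0.276), np.int64(43))]
hub ((572.6494750976562, -36.932891845703125), (34.9409294128418, 46.36821365356445), 10.390686988830566) [ 0.57528086 -0.03630389  0.16626501] [ 0.55270511 -0.05800843  0.16000568] [ 0.59183779 -0.01221283  0.16999694] [ 231  257  104   72 5595]
knob ((646.519287109375, -24.826173782348633), 10.989968299865723) [ 0.64709575 -0.02482557  0.18454938] [ 248   90   70   72 3741]
cw ((539.6484375, -42.1447868347168), 23.327821731567383) [ 0.53365047 -0.0429228   0.15192943] [ 251  326   64   34 1939]
collar ((566.3809204101562, 49.17067337036133), 29.063186645507812) [ 139  168   73   69 2377]
```

View pics/c7.png

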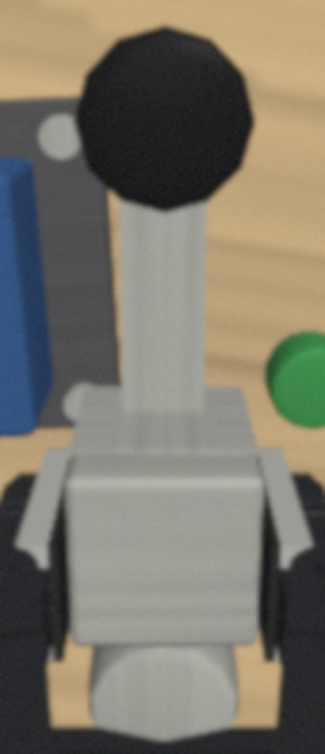

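Call:
arm_command:
  motion:
    - [[-1, 28, 0], 1.2]
    - [[-1, 28, 0], 1.2]
    - [[-1.5, 26.8, 0], 0]
    - [[0, 0, 0], 0]
    - [[0, 0, 0], 0]

```text
clock: 6.55
tcp_pos: [0.5672, 0.0488, 0.1573]
orientation: [-0.239, 2.128, -2.111]
contact_force: [0.7, -0.5, -4.5]
grip_width: 0.0331
```

```bash
cat > st.py <<'E'
from h import *
o=r.get_obs();M=R.from_rotvec(o['orientation']).as_matrix()
print('tcp',(o['tcp_pos']*1000).round(2),'yaw',np.degrees(np.arctan2(M[0,2],-M[1,2])).round(2),'up',(-M[:,1]).round(3),'F',o['contact_force'].round(1),'M',o['moment'].round(2),o['grip_width'].round(4))
E
python3 st.py
```

```text
Traceback (most recent call last):
  File "st.py", line 3, in <module>
    print('tcp',(o['tcp_pos']*1000).round(2),'yaw',np.degrees(np.arctan2(M[0,2],-M[1,2])).round(2),'up',(-M[:,1]).round(3),'F',o['contact_force'].round(1),'M',o['moment'].round(2),o['grip_width'].round(4))
                                                                                                                                                                                    ^^^^^^^^^^^^^^^^^^^^^
AttributeError: 'float' object has no attribute 'round'
```

Call:
arm_command:
  motion:
    - [[2.3, -3, -10], 0]
    - [[0, 0, -5], 0]
    - [[0, 0, 0], 0]

```text
clock: 6.92
tcp_pos: [0.5694, 0.0435, 0.1412]
orientation: [-0.237, 2.129, -2.113]
contact_force: [0.2, 0.9, -5.6]
grip_width: 0.033
```

```bash
sed -i "s/,o\['grip_width'\].round(4)//" st.py; python3 st.py
```

```text
tcp [569.36  43.47 141.21] yaw 11.74 up [ 0.018 -0.005  1.   ] F [ 0.2  0.9 -5.6] M [-0.01 -0.02  0.03]
```

Call:
arm_command:
  motion:
    - [[0, 2.3, -5], 0]
    - [[0, 0, -5], 0]
    - [[0, 0, -5], 0]
    - [[0, 0, 0], 0]

```text
clock: 7.42
tcp_pos: [0.5693, 0.0456, 0.1249]
orientation: [-0.237, 2.129, -2.114]
contact_force: [-0.1, 0.5, -5.6]
grip_width: 0.0325
```

```bash
python3 st.py; python3 - <<'E'
from h import *
for n in ['side','scene']: grab(n,n+'1')
crop('scene1',285,130,385,250,'c8',5); crop('side1',240,120,340,230,'c9',5)
E
```

```text
tcp [569.31  45.57 124.91] yaw 11.7 up [ 0.018 -0.005  1.   ] F [-0.1  0.5 -5.6] M [-0.09  0.02 -0.02]
```

View pics/c8.png

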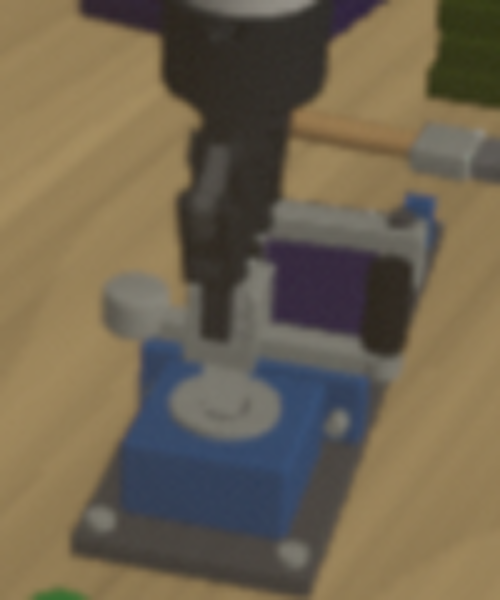

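View pics/c9.png

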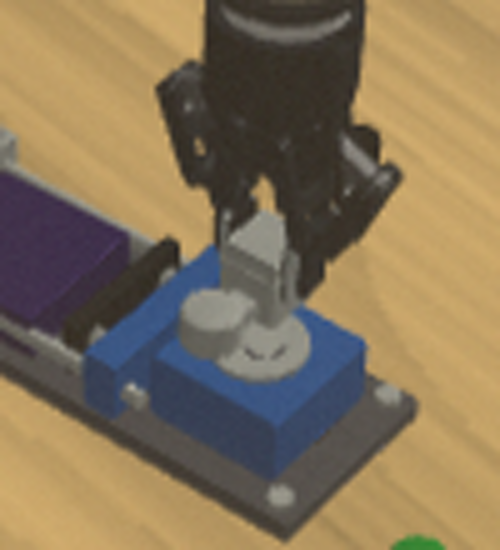

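Both views show the hub just above the square and lined up with it. I'll lower it gently.

Call:
arm_command:
  motion:
    - [[0, 0, -2], 0]
    - [[0, 0, -2], 0]
    - [[0, 0, -2], 0]
    - [[0, 0, -2], 0]

```text
clock: 8.02
tcp_pos: [0.5702, 0.0456, 0.1175]
orientation: [-0.234, 2.129, -2.113]
contact_force: [0.4, -0.3, -4.1]
grip_width: 0.0329
```

```bash
python3 st.py
```

```text
tcp [570.16  45.59 117.49] yaw 11.7 up [ 0.016 -0.006  1.   ] F [ 0.4 -0.3 -4.1] M [-0.03 -0.01  0.  ]
```

Call:
arm_command:
  motion:
    - [[-0.4, 0, -2.5], 0]
    - [[0, 0, -2.5], 0]
    - [[0, 0, -2.5], 0]
    - [[0, 0, -2.5], 0]

```text
clock: 8.52
tcp_pos: [0.5697, 0.0456, 0.1067]
orientation: [-0.234, 2.128, -2.113]
contact_force: [-0.5, -0.0, -5.3]
grip_width: 0.0331
```

```bash
python3 st.py
```

```text
tcp [569.72  45.63 106.74] yaw 11.7 up [ 0.016 -0.006  1.   ] F [-0.5 -0.  -5.3] M [ 0.01 -0.09  0.03]
```

Call:
arm_command:
  motion:
    - [[0, 0, -2.5], 0]
    - [[0, 0, -2.5], 0]
    - [[0, 0, -2.5], 0]
    - [[0, 0, -2.5], 0]

```text
clock: 9.02
tcp_pos: [0.5698, 0.0456, 0.096]
orientation: [-0.234, 2.128, -2.113]
contact_force: [-0.3, 0.3, -5.6]
grip_width: 0.0334
```

```bash
python3 st.py
```

```text
tcp [569.78  45.63  96.02] yaw 11.7 up [ 0.016 -0.006  1.   ] F [-0.3  0.3 -5.6] M [-0.01 -0.01  0.01]
```

Call:
arm_command:
  motion:
    - [[0, 0, -1.2], 0]
    - [[0, 0, -1.2], 0]
    - [[0, 0, -0.8], 0]
    - [[0, 0, 0], 0]

```text
clock: 9.52
tcp_pos: [0.5697, 0.0456, 0.0932]
orientation: [-0.234, 2.129, -2.113]
contact_force: [-0.5, -0.0, -4.9]
grip_width: 0.033
```

```bash
python3 st.py
```

```text
tcp [569.75  45.6   93.17] yaw 11.69 up [ 0.016 -0.006  1.   ] F [-0.5 -0.  -4.9] M [-0.03  0.12 -0.04]
```

Call:
arm_command:
  motion:
    - [[0, 0, -0.8], 0]
    - [[0, 0, -0.6], 0]
    - [[0, 0, 0], 0]

```text
clock: 9.9
tcp_pos: [0.5698, 0.0456, 0.0932]
orientation: [-0.233, 2.129, -2.112]
contact_force: [-1.1, -0.6, -2.7]
grip_width: 0.0329
```

```bash
python3 st.py
```

```text
tcp [569.82  45.6   93.16] yaw 11.68 up [ 0.016 -0.006  1.   ] F [-1.1 -0.6 -2.7] M [-0.1   0.26 -0.03]
```

Call:
arm_command:
  motion:
    - [[0, 0, 0], 0]
    - [[0, 0, 0], 0]
    - [[0, 0, 0], 0]
    - [[0, 0, 0], 0]
    - [[0, 0, 20], 0]
    - [[0, 0, 35], 0]
    - [[0, 0, 45], 0]
    - [[0, 0, 10], 0]
    - [[0, 0, 0], 0]
  fingers: 1

```text
clock: 11.02
tcp_pos: [0.5711, 0.0457, 0.2059]
orientation: [-0.23, 2.128, -2.111]
contact_force: [0.5, 0.4, -0.7]
grip_width: 0.0856
```

```bash
python3 st.py; python3 - <<'E'
from h import *
f=grab('wrist','w4');P=cloud(f);Z=P[...,2];v,u=np.mgrid[:420,:560]
for n,a,b in [('hub',.100,.108),('knob',.119,.129)]:
    Q,s=blob(P,(Z>a)&(Z<b)&(v<330)); print(n,cv2.minAreaRect((Q[:,:2]*1000).astype(np.float32)),cv2.minEnclosingCircle((Q[:,:2]*1000).astype(np.float32)),Q.mean(0),np.median(Q[:,2]),s)
E
```

```text
tcp [571.12  45.74 205.9 ] yaw 11.68 up [ 0.013 -0.006  1.   ] F [ 0.5  0.4 -0.7] M [ 0.01 -0.01  0.02]
hub ((568.6127319335938, 46.23511505126953), (34.29891586303711, 34.07155227661133), 12.344924926757812) ((568.2052001953125, 46.099586486816406), 23.018861770629883) [0.56940656 0.04641518 0.10413146] 0.10419252082948585 [ 262  193   43   41 1670]
knob ((641.8139038085938, 61.19483947753906), (20.982641220092773, 20.9251708984375), 55.37324905395508) ((641.7454223632812, 61.14567947387695), 10.845540046691895) [0.64189952 0.06120566 0.12393872] 0.12405669179128276 [267 102  33  34 837]
```

View pics/w4.png

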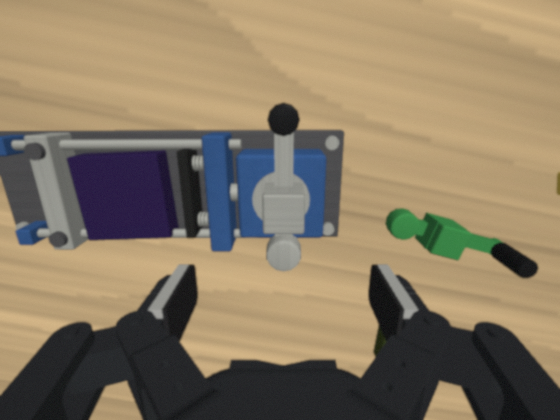

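The crank is home: hub top is at 104.2 mm and knob top at 124.1 mm, as expected. Next I'll measure the gaps.

```bash
cat > gap.py <<'E'
from h import *
import sys
def gaps(f,x0=.5684,y0=.0462,yaw=11.8):
    P=cloud(f);c,s=np.cos(np.radians(yaw)),np.sin(np.radians(yaw))
    X=(P[...,0]-x0)*c+(P[...,1]-y0)*s; Y=-(P[...,0]-x0)*s+(P[...,1]-y0)*c;Z=P[...,2]
    # profile max-z over centre strip |X|<25mm in 1mm bins of Y
    for lo in range(40,260,2):
        m=(np.abs(X)<.02)&(Y>lo/1000)&(Y<=(lo+2)/1000)&(Z>0)&(Z<.1)
        if m.sum()>5: print(lo,round(np.percentile(Z[m],10)*1000),round(np.median(Z[m])*1000),round(np.percentile(Z[m],90)*1000),m.sum(),end=' | ')
    print()
if __name__=='__main__': gaps(load(sys.argv[1]))
E
python3 gap.py w4; python3 -c "
from h import *
crop('w4',0,110,350,260,'c10',2.2)"
```

```text
40 57 58 59 80 | 42 57 57 58 69 | 44 54 55 56 20 | 46 40 43 44 20 | 48 38 42 44 35 | 50 15 42 44 41 | 52 15 40 51 228 | 54 43 54 55 113 | 56 54 55 56 86 | 58 54 55 56 85 | 60 54 55 55 79 | 62 54 55 56 87 | 64 54 55 56 79 | 66 54 55 56 81 | 68 54 55 56 82 | 70 54 55 56 84 | 72 54 55 56 75 | 74 53 54 55 46 | 86 14 15 15 55 | 88 14 14 15 56 | 90 15 36 51 484 | 92 51 52 53 87 | 94 51 52 53 79 | 96 51 52 53 83 | 98 51 52 52 74 | 100 50 51 51 16 | 112 15 15 15 7 | 114 13 14 15 59 | 116 13 15 15 59 | 118 13 14 15 69 | 120 14 23 38 190 | 122 17 32 42 355 | 124 41 42 43 76 | 126 41 42 43 76 | 128 42 42 43 78 | 130 42 43 43 73 | 132 42 42 43 77 | 134 42 43 43 75 | 136 42 42 44 80 | 138 42 43 43 68 | 140 41 42 43 79 | 142 41 42 43 73 | 144 42 42 43 75 | 146 42 42 43 73 | 148 42 42 43 78 | 150 41 42 43 70 | 152 41 42 43 74 | 154 41 42 43 78 | 156 42 42 43 72 | 158 42 42 43 75 | 160 42 42 43 77 | 162 42 43 43 71 | 164 42 42 43 70 | 166 42 42 43 79 | 168 41 42 43 74 | 170 41 42 43 78 | 172 41 42 43 66 | 174 41 42 43 74 | 176 41 42 43 78 | 178 42 43 43 77 | 180 42 42 43 72 | 182 41 42 43 77 | 184 41 42 43 71 | 186 41 42 43 69 | 188 41 42 43 78 | 190 42 42 43 70 | 192 41 42 43 82 | 194 42 42 43 63 | 196 42 42 43 78 | 198 42 42 43 76 | 200 41 42 43 76 | 202 41 42 43 74 | 204 42 43 43 76 | 206 42 43 43 71 | 208 42 42 43 72 | 210 41 42 43 40 | 220 31 40 49 459 | 222 32 46 51 237 | 224 50 51 52 78 | 226 50 50 51 75 | 228 50 50 51 79 | 230 50 50 51 76 | 232 50 50 51 71 | 234 49 50 51 76 | 236 50 50 51 77 | 238 49 50 51 81 | 240 50 50 51 63 | 242 49 50 50 15 |
```

View pics/c10.png

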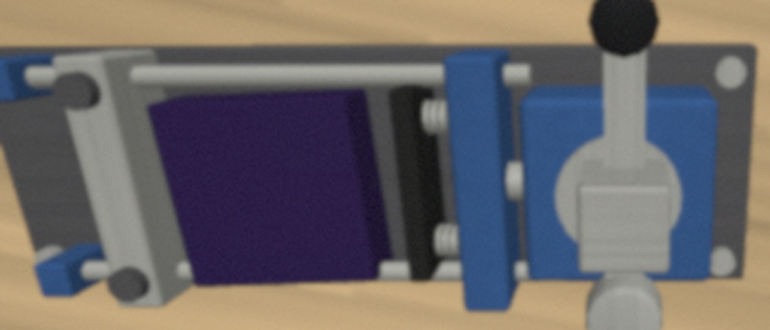

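Call:
arm_command:
  motion:
    - [[30, 7, 0], 0]
    - [[25, 5, -20], 0]
    - [[13, 3, -25], 0]
    - [[0, 0, 0], 0]
    - [[0, 0, 0], 0]

```text
clock: 11.7
tcp_pos: [0.6368, 0.0605, 0.1525]
orientation: [-0.243, 2.132, -2.117]
contact_force: [-0.1, -0.4, 0.5]
grip_width: 0.0854
```

```bash
python3 st.py
```

```text
tcp [636.82  60.48 152.53] yaw 11.67 up [ 0.024 -0.004  1.   ] F [-0.1 -0.4  0.5] M [ 0.01 -0.03 -0.02]
```

Call:
arm_command:
  motion:
    - [[4, 0.7, -20], 0]
    - [[0, 0, -20], 0]
    - [[0, 0, -8], 0]
    - [[0, 0, 0], 0]

```text
clock: 12.2
tcp_pos: [0.6399, 0.0609, 0.1018]
orientation: [-0.243, 2.132, -2.118]
contact_force: [0.0, 0.0, 0.3]
grip_width: 0.0854
```

```bash
python3 st.py
```

```text
tcp [639.92  60.87 101.78] yaw 11.65 up [ 0.025 -0.004  1.   ] F [0.  0.  0.3] M [-0.01  0.01 -0.  ]
```

Call:
arm_command:
  motion:
    - [[1.9, 0.3, 2], 0]
    - [[0, 0, 0], 0]
    - [[0, 0, 0], 0]
    - [[0, 0, 0], 0]
    - [[0, 0, 0], 0]
    - [[0, 0, 0], 0]
  fingers: -1
  grip_force: 35

```text
clock: 12.95
tcp_pos: [0.643, 0.0612, 0.1057]
orientation: [-0.239, 2.131, -2.116]
contact_force: [-0.1, -0.1, -1.9]
grip_width: 0.021
```

```bash
python3 st.py; python3 - <<'E'
import numpy as np
a=11.5
for k in range(0,72):
    b=np.radians(a-7.6*k);c=np.radians(a-7.6*(k+1));print(k,round(a-7.6*k,1),np.round([74.8*(np.cos(c)-np.cos(b)),74.8*(np.sin(c)-np.sin(b))],1).tolist(),end='; ')
E
```

```text
tcp [643.01  61.21 105.74] yaw 11.65 up [ 0.022 -0.005  1.   ] F [-0.1 -0.1 -1.9] M [-0.1  -0.05 -0.05]
0 11.5 [1.3, -9.8]; 1 3.9 [0.0, -9.9]; 2 -3.7 [-1.3, -9.8]; 3 -11.3 [-2.6, -9.6]; 4 -18.9 [-3.8, -9.1]; 5 -26.5 [-5.0, -8.6]; 6 -34.1 [-6.1, -7.8]; 7 -41.7 [-7.1, -6.9]; 8 -49.3 [-7.9, -6.0]; 9 -56.9 [-8.6, -4.9]; 10 -64.5 [-9.2, -3.7]; 11 -72.1 [-9.6, -2.4]; 12 -79.7 [-9.9, -1.1]; 13 -87.3 [-9.9, 0.2]; 14 -94.9 [-9.8, 1.5]; 15 -102.5 [-9.5, 2.8]; 16 -110.1 [-9.1, 4.0]; 17 -117.7 [-8.5, 5.2]; 18 -125.3 [-7.7, 6.3]; 19 -132.9 [-6.8, 7.2]; 20 -140.5 [-5.8, 8.1]; 21 -148.1 [-4.7, 8.7]; 22 -155.7 [-3.5, 9.3]; 23 -163.3 [-2.2, 9.7]; 24 -170.9 [-0.9, 9.9]; 25 -178.5 [0.4, 9.9]; 26 -186.1 [1.7, 9.8]; 27 -193.7 [3.0, 9.5]; 28 -201.3 [4.2, 9.0]; 29 -208.9 [5.4, 8.3]; 30 -216.5 [6.4, 7.6]; 31 -224.1 [7.4, 6.6]; 32 -231.7 [8.2, 5.6]; 33 -239.3 [8.8, 4.5]; 34 -246.9 [9.4, 3.3]; 35 -254.5 [9.7, 2.0]; 36 -262.1 [9.9, 0.7]; 37 -269.7 [9.9, -0.6]; 38 -277.3 [9.7, -1.9]; 39 -284.9 [9.4, -3.2]; 40 -292.5 [8.9, -4.4]; 41 -300.1 [8.2, -5.5]; 42 -307.7 [7.4, -6.6]; 43 -315.3 [6.5, -7.5]; 44 -322.9 [5.4, -8.3]; 45 -330.5 [4.3, -8.9]; 46 -338.1 [3.1, -9.4]; 47 -345.7 [1.8, -9.7]; 48 -353.3 [0.5, -9.9]; 49 -360.9 [-0.8, -9.9]; 50 -368.5 [-2.1, -9.7]; 51 -376.1 [-3.4, -9.3]; 52 -383.7 [-4.6, -8.8]; 53 -391.3 [-5.7, -8.1]; 54 -398.9 [-6.7, -7.3]; 55 -406.5 [-7.6, -6.3]; 56 -414.1 [-8.4, -5.3]; 57 -421.7 [-9.0, -4.1]; 58 -429.3 [-9.5, -2.9]; 59 -436.9 [-9.8, -1.6]; 60 -444.5 [-9.9, -0.3]; 61 -452.1 [-9.9, 1.0]; 62 -459.7 [-9.6, 2.3]; 63 -467.3 [-9.2, 3.6]; 64 -474.9 [-8.7, 4.8]; 65 -482.5 [-8.0, 5.9]; 66 -490.1 [-7.1, 6.9]; 67 -497.7 [-6.2, 7.8]; 68 -505.3 [-5.1, 8.5]; 69 -512.9 [-3.9, 9.1]; 70 -520.5 [-2.7, 9.5]; 71 -528.1 [-1.4, 9.8];
```

Gripped. First I'll turn the crank 6 rows as a test.

Call:
arm_command:
  motion:
    - [[0.5, -6, 0], 0]
    - [[0.5, -9, 0], 0]
    - [[0, -9.8, 0], 0]
    - [[-1.3, -9.8, 0], 0]
    - [[-2.6, -9.6, 0], 0]
    - [[-3.8, -9, 0], 0]

```text
clock: 13.7
tcp_pos: [0.6391, 0.0179, 0.1061]
orientation: [-0.24, 2.137, -2.094]
contact_force: [4.6, 5.9, -4.1]
grip_width: 0.0209
```

```bash
cat >> st.py <<'E'
d=o['tcp_pos'][:2]*1000-[568.4,46.2]; print('ang',np.degrees(np.arctan2(d[1],d[0])).round(1),'rad',np.hypot(*d).round(1),'t',round(o['clock'],2))
E
python3 st.py
```

```text
tcp [639.09  17.89 106.14] yaw 12.16 up [ 0.016 -0.019  1.   ] F [ 4.6  5.9 -4.1] M [ 0.92 -1.   -0.06]
ang -21.8 rad 76.2 t 13.7
```

Call:
arm_command:
  motion:
    - [[-5, -9.8, 0], 0]
    - [[-6.2, -9, 0], 0]
    - [[-7.2, -8.2, 0], 0]
    - [[-8.1, -7.5, 0], 0]
    - [[-8.9, -6.5, 0], 0]
    - [[-9.6, -5.4, 0], 0]
    - [[-10.1, -4.3, 0], 0]
    - [[-10.5, -3, 0], 0]

```text
clock: 14.7
tcp_pos: [0.5837, -0.0281, 0.1058]
orientation: [-0.222, 2.128, -2.069]
contact_force: [6.2, 4.4, -8.2]
grip_width: 0.0209
```

```bash
python3 st.py
```

```text
tcp [583.67 -28.1  105.85] yaw 12.74 up [-0.008 -0.029  1.   ] F [ 6.2  4.4 -8.2] M [ 0.29 -1.14 -0.05]
ang -78.4 rad 75.9 t 14.7
```

Call:
arm_command:
  motion:
    - [[-10.9, -1.5, -0.4], 0]
    - [[-11, -0.2, -0.4], 0]
    - [[-10.9, 1.1, -0.3], 0]
    - [[-10.7, 2.6, -0.2], 0]
    - [[-10.3, 3.9, 0], 0]
    - [[-9.8, 5.1, 0], 0]
    - [[-9.1, 6.2, 0], 0]
    - [[-8.2, 7.4, 0], 0]
    - [[-7.2, 8.3, 0], 0]
    - [[-6.2, 9.1, 0], 0]

```text
clock: 15.95
tcp_pos: [0.5046, 0.0079, 0.1061]
orientation: [-0.179, 2.101, -2.066]
contact_force: [7.1, -1.2, -8.5]
grip_width: 0.021
```

```bash
python3 st.py
```

```text
tcp [504.58   7.89 106.06] yaw 12.64 up [-0.046 -0.022  0.999] F [ 7.1 -1.2 -8.5] M [-0.86 -0.96 -0.09]
ang -149.0 rad 74.4 t 15.95
```

Call:
arm_command:
  motion:
    - [[0, 0, 0], 0]
    - [[0, 0, 0], 0]
    - [[0, 0, 0], 0]
  fingers: -0.2

```text
clock: 16.32
tcp_pos: [0.5042, 0.0062, 0.1062]
orientation: [-0.179, 2.101, -2.067]
contact_force: [-0.4, -0.4, 0.2]
grip_width: 0.034
```

```bash
python3 st.py; python3 - <<'E'
from h import *
f=grab('scene','scene2');grab('side','side2')
crop('scene2',285,130,395,250,'c11',5); crop('side2',210,110,340,230,'c12',5)
E
```

```text
tcp [504.22   6.17 106.21] yaw 12.56 up [-0.046 -0.021  0.999] F [-0.4 -0.4  0.2] M [-0.01  0.05 -0.03]
ang -148.0 rad 75.6 t 16.32
```

View pics/c11.png

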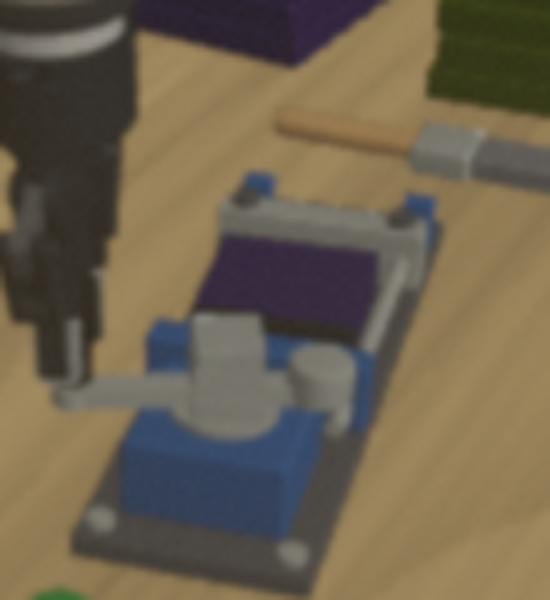

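View pics/c12.png

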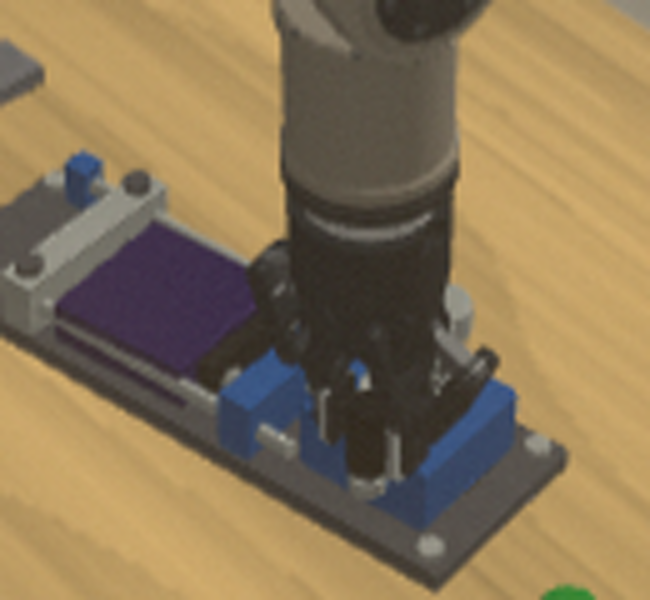

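Call:
arm_command:
  motion:
    - [[0, 0, 0], 0]
    - [[0, 0, 0], 0]
    - [[0, 0, 0], 0]
    - [[-5.2, 9.7, -0.3], 0]
    - [[-4, 10.2, -0.3], 0]
    - [[-2.8, 10.7, -0.3], 0]
    - [[-1.4, 10.9, -0.3], 0]
    - [[-0.1, 11, -0.3], 0]
    - [[1.2, 10.9, -0.3], 0]
    - [[2.6, 10.7, -0.3], 0]
    - [[3.9, 10.3, -0.3], 0]
    - [[5.2, 9.7, -0.3], 0]
    - [[6.3, 9, -0.3], 0]
  fingers: -1
  grip_force: 28

```text
clock: 18.05
tcp_pos: [0.5096, 0.0932, 0.1055]
orientation: [-0.159, 2.09, -2.099]
contact_force: [-3.8, -8.1, 10.7]
grip_width: 0.0218
```

```bash
python3 st.py
```

```text
tcp [509.58  93.21 105.52] yaw 11.43 up [-0.048 -0.001  0.999] F [-3.8 -8.1 10.7] M [-1.51  0.85 -0.08]
ang 141.4 rad 75.3 t 18.05
```

Call:
arm_command:
  motion:
    - [[7.4, 8.2, 0.3], 0]
    - [[8.3, 7.2, 0.3], 0]
    - [[9.1, 6.2, 0], 0]
    - [[9.8, 5, 0], 0]
    - [[10.3, 3.8, 0], 0]
    - [[10.7, 2.5, 0], 0]
    - [[10.9, 1.1, 0], 0]
    - [[11, -0.2, 0], 0]
    - [[10.9, -1.5, 0], 0]
    - [[10.6, -2.8, 0], 0]

```text
clock: 19.3
tcp_pos: [0.5849, 0.1199, 0.1052]
orientation: [-0.214, 2.11, -2.129]
contact_force: [-10.9, 1.6, 9.8]
grip_width: 0.0213
```

```bash
python3 st.py
```

```text
tcp [584.88 119.88 105.22] yaw 11.31 up [0.003 0.01  1.   ] F [-10.9   1.6   9.8] M [ 0.5   1.73 -0.05]
ang 77.4 rad 75.5 t 19.3
```

Call:
arm_command:
  motion:
    - [[10.6, -3, 0.3], 0]
    - [[10.1, -4.3, 0.3], 0]
    - [[9.5, -5.5, 0.2], 0]
    - [[8.8, -6.6, 0], 0]
    - [[7.9, -7.6, 0], 0]
    - [[6.9, -8.5, 0], 0]
    - [[5.8, -9.3, 0], 0]
    - [[4.6, -10, 0], 0]
    - [[3.4, -10.5, 0], 0]
    - [[2.1, -10.8, 0], 0]

```text
clock: 20.55
tcp_pos: [0.6362, 0.0785, 0.1063]
orientation: [-0.276, 2.148, -2.09]
contact_force: [2.9, 8.8, -0.9]
grip_width: 0.0211
```

```bash
python3 st.py
```

```text
tcp [636.22  78.48 106.34] yaw 12.76 up [ 0.039 -0.023  0.999] F [ 2.9  8.8 -0.9] M [ 1.7  -0.9  -0.02]
ang 25.5 rad 75.1 t 20.55
```

Call:
arm_command:
  motion:
    - [[4.1, -10.2, 0], 0]
    - [[2.8, -10.6, 0], 0]
    - [[1.5, -10.9, 0], 0]
    - [[0.2, -11, 0], 0]
    - [[-1.1, -10.9, 0], 0]
    - [[-2.5, -10.7, 0], 0]
    - [[-3.8, -10.3, 0], 0]
    - [[-3, -6, 0], 0]
    - [[0, 0, 0], 0]

```text
clock: 21.68
tcp_pos: [0.6424, 0.0343, 0.1071]
orientation: [-0.277, 2.151, -2.032]
contact_force: [0.5, 0.1, -3.6]
grip_width: 0.0211
```

```bash
python3 st.py; python3 - <<'E'
from h import *
for n in ['wrist','scene','side']: grab(n,n+'5')
crop('scene5',310,150,400,240,'c13',6); crop('side5',190,120,300,220,'c14',6)
E
```

```text
tcp [642.41  34.27 107.13] yaw 14.43 up [ 0.018 -0.055  0.998] F [ 0.5  0.1 -3.6] M [-0.63 -0.36  0.01]
ang -9.2 rad 75.0 t 21.68
```

View pics/wrist5.png

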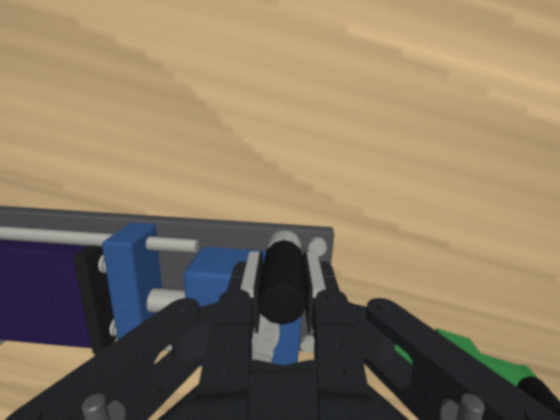

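View pics/c14.png

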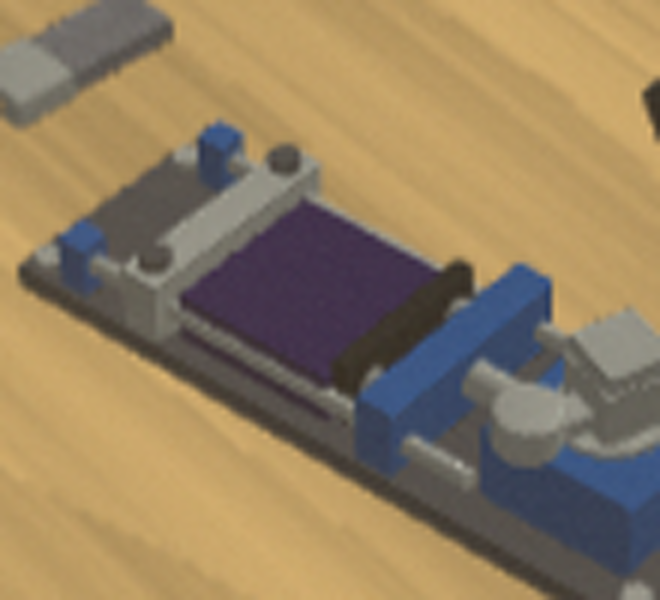

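View pics/c13.png

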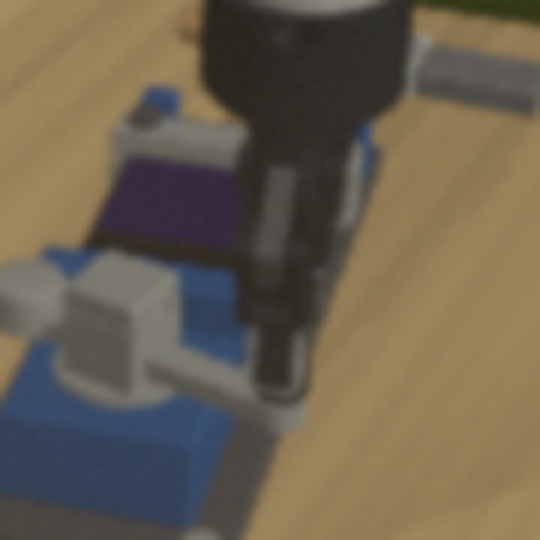

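```bash
cat > gap2.py <<'E'
from h import *
import sys
def prof(tag,x0=.5684,y0=.0462,yaw=11.8,X0=0):
    f=load(tag);P=cloud(f);c,s=np.cos(np.radians(yaw)),np.sin(np.radians(yaw))
    X=((P[...,0]-x0)*c+(P[...,1]-y0)*s)*1000; Y=(-(P[...,0]-x0)*s+(P[...,1]-y0)*c)*1000;Z=P[...,2]*1000
    st=np.abs(X-X0)<22
    def rng(zl,zh,yl,yh):
        m=st&(Z>zl)&(Z<zh)&(Y>yl)&(Y<yh); return np.percentile(Y[m],[1,2,50,98,99]).round(1),m.sum()
    print(tag,'jaw',rng(52.5,57,50,115),'pad',rng(48.5,53,90,150)[0],'slab',rng(39.5,44,100,222)[0],'stop',rng(47.5,53,205,255)[0])
for t in sys.argv[1:]: prof(t)
E
python3 gap2.py w4 side0 side5
```

```text
w4 jaw (array([54.1, 54.4, 64.8, 96. , 97.2]), np.int64(1010)) pad [ 90.5  90.6  94.9 100.2 100.5] slab [122.4 123.2 167.1 221.2 221.6] stop [220.9 221.2 230.6 241.8 242.4]
side0 jaw (array([51.5, 51.6, 62.7, 93.2, 94.1]), np.int64(57)) pad [90.5 90.5 93.3 98.1 98.1] slab [118.1 120.2 166.1 219.8 220.7] stop [217.4 217.7 227.8 240.1 240.2]
side5 jaw (array([ 75.3,  75.8,  87.8, 108.3, 111.7]), np.int64(63)) pad [ 91.   91.2 115.9 123.3 123.6] slab [114.1 114.3 170.7 220.6 221.2] stop [216.6 217.  227.9 238.6 239. ]
```

Call:
arm_command:
  motion:
    - [[-2.5, -10.7, -0.3], 0]
    - [[-3.6, -10.4, -0.3], 0]
    - [[-4.6, -10, -0.3], 0]
    - [[-5.7, -9.4, -0.3], 0]
    - [[-6.6, -8.8, 0], 0]
    - [[-7.5, -8.1, 0], 0]
    - [[-8.3, -7.2, 0], 0]
    - [[-9, -6.3, 0], 0]
    - [[-9.6, -5.3, 0], 0]
    - [[-10.2, -4.1, 0], 0]

```text
clock: 23.08
tcp_pos: [0.5841, -0.0288, 0.1057]
orientation: [-0.265, 2.143, -2.0]
contact_force: [6.1, 5.4, -10.2]
grip_width: 0.0215
```

```bash
python3 st.py
```

```text
tcp [584.11 -28.82 105.73] yaw 15.4 up [-0.004 -0.07   0.998] F [  6.1   5.4 -10.2] M [-0.09 -1.38 -0.11]
ang -78.2 rad 76.6 t 23.07
```

Call:
arm_command:
  motion:
    - [[-10.9, -1.6, 0], 0]
    - [[-11, -0.3, 0], 0]
    - [[-10.9, 1.1, 0], 0]
    - [[-10.7, 2.4, 0], 0]
    - [[-10.4, 3.7, 0], 0]
    - [[-9.8, 5, 0], 0]
    - [[0, 0, 0], 0]

```text
clock: 23.95
tcp_pos: [0.5265, -0.0178, 0.1054]
orientation: [-0.248, 2.127, -1.998]
contact_force: [2.9, 1.4, -5.3]
grip_width: 0.0215
```

```bash
python3 st.py;python3 -c "
from h import *
grab('side','side6')";python3 gap2.py side6
```

```text
tcp [526.46 -17.81 105.37] yaw 15.56 up [-0.022 -0.066  0.998] F [ 2.9  1.4 -5.3] M [-0.38 -0.32  0.02]
ang -123.2 rad 76.5 t 23.95
side6 jaw (array([ 83.5,  84. ,  95.2, 103.7, 104.5]), np.int64(52)) pad [ 90.4  90.7 108.4 128.3 128.7] slab [118.9 119.2 177.1 220.9 221.2] stop [216.6 216.9 229.7 239.6 240. ]
```

Call:
arm_command:
  motion:
    - [[0, 0, 0], 0]
    - [[0, 0, 0], 0]
    - [[0, 0, 0], 0]
    - [[0, 0, 15], 0]
    - [[0, 0, 35], 0]
    - [[8, 30, 35], 0]
    - [[9, 36, 15], 0]
    - [[9, 36, 0], 0]
    - [[7, 21, 0], 0]
    - [[0, 0, 0], 0]
    - [[0, 0, 0], 0]
  fingers: 0.2

```text
clock: 25.38
tcp_pos: [0.5587, 0.1049, 0.2168]
orientation: [-0.239, 2.131, -2.0]
contact_force: [-0.3, -0.4, -0.6]
grip_width: 0.0517
```

```bash
cat > look.py <<'E'
from h import *
import sys,gap2
tag=sys.argv[1];f=grab('wrist',tag);P=cloud(f);Z=P[...,2];v,u=np.mgrid[:420,:560]
gap2.prof(tag)
Q,s=blob(P,(Z>.119)&(Z<.129)&(v<400)); k=np.array(cv2.minEnclosingCircle((Q[:,:2]*1000).astype(np.float32))[0])-[568.4,46.2];print('knob',k,np.degrees(np.arctan2(k[1],k[0])),np.hypot(*k),np.median(Q[:,2]))
Q,s=blob(P,(Z>.099)&(Z<.109)&(v<400)); print('hub',cv2.minAreaRect((Q[:,:2]*1000).astype(np.float32)),np.median(Q[:,2]))
E
sed -i 's/^for t/if __name__=="__main__":\n  for t/' gap2.py; python3 st.py; python3 look.py w7; python3 gap.py w7
```

```text
tcp [558.72 104.88 216.77] yaw 15.14 up [-0.024 -0.067  0.997] F [-0.3 -0.4 -0.6] M [-0.09  0.02  0.  ]
ang 99.4 rad 59.5 t 25.38
w7 jaw (array([ 88.2,  88.5,  98.4, 108.6, 108.9]), np.int64(874)) pad [109.4 109.7 125.6 130.9 130.9] slab [121.7 134.1 176.5 220.1 220.9] stop [220.4 220.6 230.7 241.9 242.2]
knob [-40.0940918 -62.9900486] -122.47735235422776 74.66781381258764 0.12390905657369228
hub ((568.3357543945312, 46.63982009887695), (34.11555480957031, 34.11543273925781), 57.0641975402832) 0.1042056407370516
40 57 58 59 67 | 42 57 57 58 70 | 44 15 44 56 88 | 46 14 40 44 52 | 48 14 16 44 60 | 50 14 34 44 65 | 52 14 25 44 64 | 54 14 36 44 64 | 56 14 25 43 66 | 58 14 25 43 66 | 60 14 36 43 62 | 62 14 16 43 61 | 64 14 15 44 62 | 66 14 36 44 62 | 68 14 35 44 64 | 70 14 35 44 64 | 72 14 35 44 65 | 74 14 37 44 62 | 76 14 36 44 63 | 78 14 16 43 64 | 80 14 24 44 62 | 82 14 35 44 61 | 84 14 26 43 58 | 86 14 41 52 158 | 88 53 54 55 81 | 90 54 55 56 74 | 92 54 55 56 78 | 94 54 55 56 78 | 96 54 55 56 73 | 98 54 55 56 78 | 100 54 55 56 74 | 102 54 55 56 76 | 104 54 55 56 73 | 106 54 55 55 69 |
[... 472 characters left out ...]
6 41 42 43 63 | 168 42 43 43 63 | 170 41 42 43 71 | 172 41 42 43 69 | 174 42 42 43 65 | 176 42 43 43 72 | 178 41 43 43 71 | 180 42 43 43 65 | 182 42 42 44 68 | 184 42 42 43 63 | 186 42 42 43 68 | 188 42 42 43 72 | 190 42 42 43 65 | 192 42 42 43 63 | 194 41 42 43 67 | 196 42 43 43 65 | 198 42 42 43 67 | 200 41 42 43 67 | 202 42 42 43 65 | 204 41 42 43 70 | 206 41 42 43 66 | 208 42 42 43 70 | 210 42 43 43 67 | 212 41 42 43 63 | 214 42 42 43 62 | 216 42 43 43 68 | 218 42 42 43 66 | 220 42 47 50 194 | 222 43 50 51 97 | 224 49 50 51 65 | 226 50 50 51 69 | 228 49 50 51 75 | 230 49 50 51 69 | 232 50 50 51 64 | 234 49 50 51 66 | 236 49 50 51 73 | 238 50 51 51 75 | 240 49 50 51 52 | 242 49 50 50 15 |
```

View pics/w7.png

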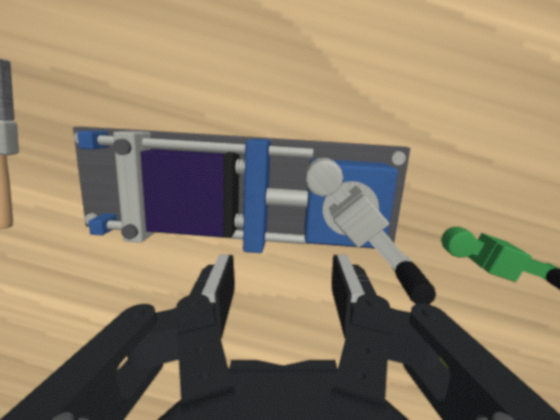

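Call:
arm_command:
  motion:
    - [[-9, -36, 0], 0]
    - [[-9, -36, 0], 0]
    - [[-8, -32, -10], 0]
    - [[-4.4, -17.7, -20], 0]
    - [[0, 0, 0], 0]
    - [[0, 0, 0], 0]

```text
clock: 26.18
tcp_pos: [0.5254, -0.0267, 0.1876]
orientation: [-0.229, 2.136, -2.006]
contact_force: [-0.1, -0.0, 1.0]
grip_width: 0.0516
```

```bash
python3 st.py
```

```text
tcp [525.36 -26.66 187.64] yaw 14.57 up [-0.025 -0.066  0.998] F [-0.1 -0.   1. ] M [-0.07  0.01  0.02]
ang -120.6 rad 84.6 t 26.18
```

Call:
arm_command:
  motion:
    - [[2.9, 9.5, -10], 0]
    - [[0, 0, -20], 0]
    - [[0, 0, 0], 0]

```text
clock: 26.55
tcp_pos: [0.5301, -0.0126, 0.1577]
orientation: [-0.23, 2.133, -2.001]
contact_force: [0.4, -1.0, 1.2]
grip_width: 0.0517
```

```bash
python3 st.py
```

```text
tcp [530.09 -12.55 157.7 ] yaw 14.84 up [-0.028 -0.067  0.997] F [ 0.4 -1.   1.2] M [-0.09  0.08 -0.08]
ang -123.1 rad 70.1 t 26.55
```

Call:
arm_command:
  motion:
    - [[-1.5, -3.8, -5], 0]
    - [[0, 0, -20], 0]
    - [[0, 0, -20], 0]
    - [[0, 0, -6], 0]
    - [[0, 0, 0], 0]

```text
clock: 27.18
tcp_pos: [0.531, -0.0148, 0.1078]
orientation: [-0.227, 2.13, -1.997]
contact_force: [0.8, 0.9, 0.4]
grip_width: 0.0515
```

```bash
python3 st.py
```

```text
tcp [530.97 -14.81 107.78] yaw 15.0 up [-0.033 -0.068  0.997] F [0.8 0.9 0.4] M [-0.08  0.08  0.02]
ang -121.5 rad 71.6 t 27.18
```

Call:
arm_command:
  motion:
    - [[-2.2, -2, -1], 0]
    - [[0, 0, 0], 0]
    - [[0, 0, 0], 0]
    - [[0, 0, 0], 0]
    - [[0, 0, 0], 0]
    - [[-6.4, 4.6, 0], 0]
    - [[-7.4, 6.6, 0], 0]
    - [[-6.7, 7.4, 0], 0]
    - [[-5.9, 8.1, 0], 0]
    - [[0, 0, 0], 0]
  fingers: -1
  grip_force: 28

```text
clock: 28.42
tcp_pos: [0.5083, 0.0027, 0.109]
orientation: [-0.203, 2.114, -2.006]
contact_force: [0.9, 0.6, -5.9]
grip_width: 0.0212
```

```bash
python3 st.py
```

```text
tcp [508.27   2.68 108.99] yaw 14.64 up [-0.05  -0.059  0.997] F [ 0.9  0.6 -5.9] M [-0.4  -0.23 -0.04]
ang -144.1 rad 74.2 t 28.43
```

Call:
arm_command:
  motion:
    - [[-4.5, 6.9, -0.3], 0]
    - [[-3.8, 7.5, -0.3], 0]
    - [[0, 0, 0], 0]

```text
clock: 28.8
tcp_pos: [0.502, 0.0131, 0.1089]
orientation: [-0.194, 2.109, -2.012]
contact_force: [1.6, -1.1, -4.4]
grip_width: 0.0215
```

```bash
python3 st.py
```

```text
tcp [501.99  13.14 108.92] yaw 14.38 up [-0.056 -0.054  0.997] F [ 1.6 -1.1 -4.4] M [-0.49 -0.19 -0.01]
ang -153.5 rad 74.2 t 28.8
```

Near enough, so I'll release, lift and look.

Call:
arm_command:
  motion:
    - [[0, 0, 0], 0]
    - [[0, 0, 0], 0]
    - [[0, 0, 0], 0]
    - [[0, 0, 10], 0]
    - [[0, 0, 35], 0]
    - [[12, 20, 35], 0]
    - [[17, 30, 25], 0]
    - [[17, 30, 0], 0]
    - [[8, 10, 0], 0]
    - [[0, 0, 0], 0]
    - [[0, 0, 0], 0]
  fingers: 0.2

```text
clock: 30.18
tcp_pos: [0.5553, 0.1045, 0.2216]
orientation: [-0.191, 2.113, -2.011]
contact_force: [-0.6, -0.4, 0.2]
grip_width: 0.051
```

```bash
python3 st.py; python3 look.py w8;python3 gap.py w8 | tr '|' '\n' | awk '$1>=84&&$1<=136'; python3 -c "
from h import *
grab('scene','scene8')"
```

```text
tcp [555.27 104.51 221.63] yaw 14.2 up [-0.055 -0.056  0.997] F [-0.6 -0.4  0.2] M [-0.06  0.03  0.02]
ang 102.7 rad 59.8 t 30.18
w8 jaw (array([ 90.2,  90.5, 100.6, 111.2, 111.3]), np.int64(865)) pad [ 90.1  90.3 125.2 130.6 130.6] slab [125.4 134.  176.5 219.8 221. ] stop [220.6 220.7 230.7 241.9 242.2]
knob [-57.99793091 -36.0764677 ] -148.1171379984619 68.3027928542181 0.1201830211114916
hub ((568.436767578125, 46.39745330810547), (34.459075927734375, 34.25703811645508), 26.62906837463379) 0.10419811455423869
 84 14 40 44 59 
 86 14 37 44 61 
 88 15 38 50 149 
 90 52 54 55 83 
 92 54 55 55 75 
 94 54 55 56 76 
 96 54 55 56 76 
 98 54 55 56 75 
 100 54 55 56 75 
 102 54 55 56 74 
 104 54 55 56 74 
 106 54 55 56 72 
 108 54 55 56 65 
 110 53 53 54 53 
 118 13 14 15 33 
 120 14 32 48 288 
 122 50 51 53 89 
 124 51 52 53 62 
 126 51 52 53 72 
 128 51 52 53 73 
 130 51 51 52 34 
 132 41 42 44 32 
 134 42 43 43 69 
 136 42 42 43 65
```

View pics/w8.png

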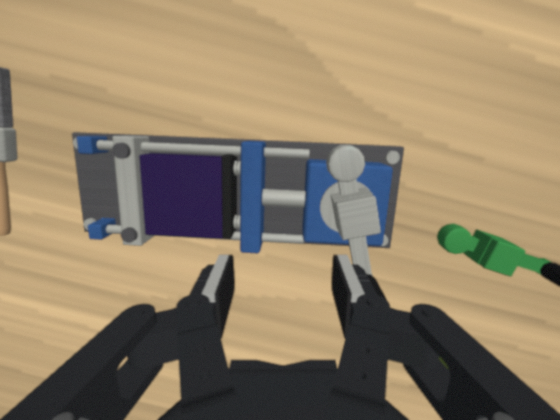

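View pics/scene8.png

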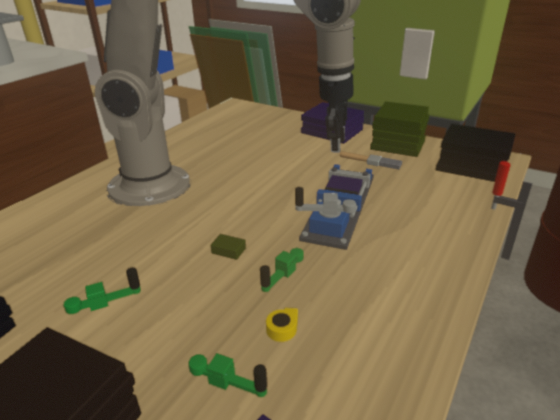

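```bash
python3 -c "
from bench import r
print(r.hand_in())"
```

```text
the job is handed in; nothing more can be done
None
```

The crank is fully home on the screw and wound clockwise about 1.46 turns. I let go of it and handed the job in at about 30 s of the 72 s allowed.

- **Crank seating:** in the last wrist view the hub top was at 104.2 mm, against 104 mm expected for fully home. It went on with almost no resistance (about 3 N change on touching the collar).
- **Clamping:** the jaw had moved about 36.2 mm and the pad face about 30.3 mm. That puts the pad about 5.9 mm in, roughly half of its 12 mm. The slab shows no gap to the pad or the stop bar.
- **Measurement spread:** the crank angle alone gives 36.4 mm of jaw travel. The 0.2–0.3 mm difference fits the play in the socket.
- **Forces:** readings while winding stayed at or below about 15 N. I read them only between moves, so short peaks were not seen.
- **Tilt:** the tool leaned up to about 4.5° while winding, because the moves cannot correct tilt. The hub top was still at its home height afterwards.
- **Other objects:** the last scene picture shows the tape, offcut, brush and green cranks apparently where they were. I checked this by eye and did not measure it.
- **Failed check:** in the last wrist view the knob position came out wrong because the gripper partly hid the knob, so I took the final angle from the hub.

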